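# Open the lot-label printer by its flush catch

### The arm

A 6-joint arm with a two-finger parallel gripper is mounted at the origin on the work surface. World frame = base frame: x ahead of the robot, y to its left, z up, the work surface at z = 0. Lengths are in mm, angles in rad, forces in N, time in s.
With the tool pointing down it reaches from about 350 to 975 mm from the base axis. Payload 7.1 kg.
Tool frame: the origin (TCP) lies between the finger pads; the fingertips stand 19 mm ahead of it and the grasp point (between the pads) is the TCP; y points along the fingers, z is the direction in which the jaws open and shut, and the axes are right-handed (so a half turn about y gives the same grasp; the last joint's range is limited). The gripper opens to 88 mm and grips with 3 to 60 N. Pads are 20 mm wide; open, the fingers measure 115 mm over their backs; the gripper's body (75 mm by 178 mm) begins 61 mm behind the grasp point.
Start: joints at [1.316, 0.423, 1.63, -0, 1.089, -0.019], TCP at [145.982, 607.696, 241.675] pointing down, gripper open.
Joint ranges: [-3, 3], [-0.9, 2.11], [0.09, 2.58], [-1.31, 4.45], [0.11, 2.69], [-2.54, 2.54]. Speed limits (rad/s): [2.39, 2.39, 3.01, 3.14, 3.14, 3.14].

### API

Orientations are given as a rotation vector (axis times angle).
In Python, from workcell import ctrl gives the robot as it stands.
- The arm moves only by the tool servo_tool, never from a script. Its argument "moves" is text: rows parted by semicolons, each of 6 numbers parted by spaces: the shift along the world's x, y, z in m, then the turn, a rotation vector about the world's x, y, z in degrees. A call has 1 to 8 rows; each row is the pose to reach, as a shift and turn from the pose commanded when the call began; what a row does not reach only later rows make up. A row lasts 1/8 s, in which the tool goes at most 62.5 mm and 10.7 degrees, less where a joint would pass 70% of its speed; a pose out of reach is approached as far as the arm can. A call with a gripper value outside its range is refused whole. "hand" is the closure in counts, from 0 (fully open) to 255 (shut), set as the call begins (left out, the last holds). The fingers move at their own pace and stop on an object; the grip force is fixed at half the most. Time passes only in rows, so rows that repeat a pose let the fingers close. It gives the time, the measured TCP pose, the force and the opening at its end, in the units of the state.
- ctrl.get_obs(): the state, without advancing time (a new reading comes with each control period).
- ctrl.get_image(name): name is "scene" or "top"; returns a dict with "pixels" (420x560x3 uint8, red, green, blue), "depth" (420x560 float32, mm along the optical axis (not along the pixel's ray), 0 where there is no reading), "vertical_fov" (degrees; the focal length in pixels is half the picture's height over the tangent of half this angle, whatever the lens; pixels are square), "cx", "cy" (the principal point, pixels), "xyz" and "attitude" of the camera in the world. Camera axes: x right, y up, looking along -z (the intrinsics and any distortion apply to the point x, -y, -z); pixel columns grow to the right and rows downward; lengths in mm; the calibration is good to about 2 mm. A picture is of the moment at which its call begins.
- ctrl.close_job(): hands the job in, once; it reports no verdict.
The state is a dict: "t": time; "qpos": joint angles; "qvel": joint speeds; "joint_torque": joint torques, N m; "ee_pos": TCP position; "orientation": TCP orientation; "ft_force": force on the tool from outside, world axes, zero at the start; "moment": the same for the moment, N m; "width": finger opening in mm.
Only numpy, scipy, OpenCV 4.12 (cv2) and the standard library are available. Lean on these libraries where they do the work, as an engineer would, in place of code of your own. Each camera call takes 0.05 s, during which the arm holds its last target.

### The job

The lot-label printer has run out and needs opening for a new roll. With a fingertip, starting at either end of its flat front ledge, feel along it for the flush recessed lid catch, press the catch in until the lid springs ajar, then push the lid all the way back onto its stop and leave it open, with the arm clear. Nothing is to be picked up, and leave everything else on the bench where it stands.

Things in the scene. Friction and masses are not known exactly. Their poses are not given: they have to be found in the camera images.
- printer: grey label printer fixed to the bench, 250 mm deep (x), 286 mm wide (y), 153 mm tall with the lid shut. Origin under its centre on the bench; front = its own -x. Along the front, a flat level ledge of the full width, face 125 mm above the bench, x = -123 to -61 mm, bare but for the lid catch sunk in it. Behind it, from x = -59 mm, the lid, whose front wall stands 28 mm above the ledge
- ledge_mid (a point): middle of the ledge's flat face (printer x = -92 mm, y = 0, z = 125 mm; axes as the printer's). The recess of the catch is centred across the ledge (same x), 60 mm along y by 32 mm along x, straight-walled, its plate 3 mm below the face. WHERE ALONG THE LEDGE IT LIES IS NOT TOLD: its centre is anywhere from y = -36 to +36 mm of this point; find it by touch or eye
- catch (a joint): travel of the lid catch, m: 0 = out, 0.006 = fully in; 2 N starts it, 5 N takes it fully in, the lid lets go at about 4.5 mm; springs back when let go. A grey ribbed plate of the ledge's own plastic, 57 mm along the ledge by 29 mm, filling the recess and 3 mm below the ledge's face
- lid (a joint): lid angle, rad: 0 = shut, latched; 0.85 = ajar, where its spring lifts it within 2 s of the catch; 1.75 = fully back on its stop. Shallow shell 286 mm wide, 35 mm deep, 154 mm from hinge to front wall, 0.35 kg. Hinge axis along printer's y at x = +95, z = 118 mm; the front edge swings up, then back (+x). Under 5 N to push; rests ajar on its spring; beyond 1.4 it falls to the stop
- lid_edge (a point): middle of the lid's lower front edge (wall 5 mm thick), 154 mm from the hinge axis; level with the axis when shut (118 mm above the bench), about 234 mm above the bench when ajar
- roll: new roll of blank white labels standing on end, a tube 100 mm across and 100 mm tall with a 38 mm bore; bystander, leave alone; origin under its centre
- tin: food tin, 74 mm across, 108 mm tall, beside the printer; bystander; origin under its centre
- tin2: another food tin, 74 mm across, 108 mm tall; bystander; origin under its centre
- jar: amber glass jar with metal cap, 68 mm across, 95 mm tall, beside the printer; bystander; origin under its centre
- cutter: black carton cutter lying flat in front of the printer, about 22 x 140 x 15 mm, long axis y; bystander; origin under the handle's centre
- water: clear water bottle, 68 mm across, 210 mm tall; bystander; origin under its centre

How it is judged (in metres and radians):
On the way, in this order (a step that is already met when the one before it is completed fails the run):
1. a fingertip touches the ledge near one of its ends (more than 80 mm from the middle), the catch not yet pressed (contact force between the fingers and anything else above 0.4 N and (y of the grasp point in the frame of printer above 0.08 m or y of the grasp point in the frame of printer below -0.08 m) and y of the grasp point in the frame of printer between -0.15 and 0.15 m and x of the grasp point in the frame of printer between -0.14 and -0.045 m and z of the grasp point in the frame of printer below 0.17 m and value of joint catch below 0.001 m and value of joint lid below 0.05 rad), for 0.05 s.
2. the fingers press the catch in, at least 4 mm (value of joint catch above 0.004 m and contact force between the fingers and anything else above 0.5 N).
3. the lid has sprung ajar (more than 0.6 rad) (value of joint lid above 0.6 rad), for 0.1 s.
At the end, for the whole second after the job is handed in: the lid lies back on its stop (beyond 1.65 of 1.75 rad) and the catch has sprung out again (within 1 mm) (value of joint lid above 1.65 rad and value of joint catch below 0.001 m); the robot touches nothing.
It fails at once if something standing on the bench is lifted or pushed more than 15 mm from its place (distance of any of roll, tin, tin2, jar, cutter, water from where it was at the start of the episode above 0.015 m).
It also fails if it takes over 58 s, if anything falls off the work surface, if the arm or the gripper's body presses on something with over 40 N, if the wrist force passes 120 N, or if a joint passes its speed limit or range.

## Working session

There is one attempt and no reset: what is moved stays moved. The work goes in short steps, Python scripts to look and compute and a tool call to move; the robot and the scene stay as the last step left them, time stands still between calls to the robot, and variables do not carry over. Pictures are saved under pics/ and viewed, and the job is handed in when it is done.

Besides the shell and the picture viewer there is one more tool, called after "Call:" by a JSON object that holds its "fn" and its "kwargs", one argument or row to a line. servo_tool: Moves the arm, as the interface text tells. Its arguments: {"type":"object","properties":{"moves":{"type":"string"},"hand":{"type":"number"}},"required":["moves"]}

```bash
mkdir -p pics; python3 - <<'E'
from workcell import ctrl
import cv2,pickle
o=ctrl.get_obs();print(o)
for n in("scene","top"):
    d=ctrl.get_image(n);pickle.dump(d,open(n+"0.pkl","wb"))
    cv2.imwrite(f"pics/{n}0.png",d["pixels"][:,:,::-1]);print({k:v for k,v in d.items() if k not in("pixels","depth")})
E
```

```text
{'t': 0.0, 'qpos': array([ 1.31600973e+00,  4.23852780e-01,  1.63066951e+00, -3.49221320e-06,
        1.08859493e+00, -1.90390897e-02]), 'qvel': array([-0.00084964,  0.00087669, -0.00193754, -0.00165419,  0.00075498,
        0.00010488]), 'joint_torque': array([-2.25771299e-03, -5.44612026e+01, -2.73671168e+01,  6.42524217e-02,
        2.27980746e-02, -9.63761227e-05]), 'ee_pos': array([145.8502692 , 607.21142378, 240.90226711]), 'orientation': array([-1.56437317,  0.1852766 , -0.18495388]), 'ft_force': array([ 0.20839735,  0.27818988, -0.1937273 ]), 'moment': array([-0.01422953,  0.01034862,  0.02028943]), 'width': 87.72599563353889}
{'vertical_fov': 45.64704893808166, 'cx': 268.1306893734011, 'cy': 215.77509039650792, 'xyz': array([ 933.75066171, -954.67038159, 1299.12126697]), 'attitude': array([0.69527632, 0.13480942, 0.34298724])}
{'vertical_fov': 53.35978825913778, 'cx': 275.4482181239018, 'cy': 208.7005122576504, 'xyz': array([ 354.10929255,   -5.74707758, 1300.05473746]), 'attitude': array([ 0.14288929, -0.14589312, -1.56766905])}
```

View pics/scene0.png

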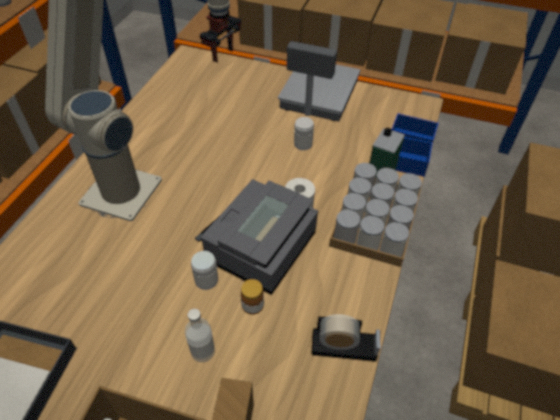

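View pics/top0.png

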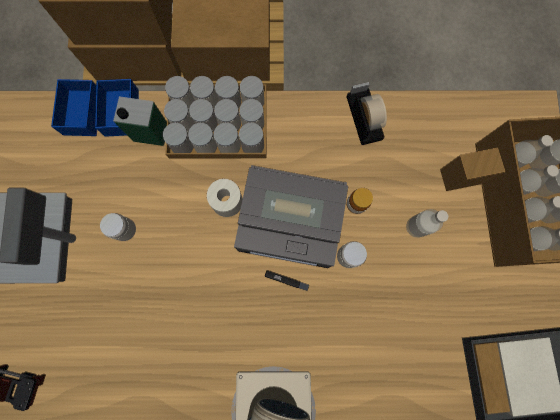

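The scene view shows the printer at about (260,230). In the top view the printer spans (237-347,168-268) with its front toward the bottom, towards the robot. There is a catch outline near (297,247), and the cutter is at (287,281). Next I'll measure these.

```bash
cat > h.py <<'E'
import numpy as np
from scipy.spatial.transform import Rotation as R
def cloud(d):
    z=d["depth"].astype(float);h,w=z.shape
    f=h/2/np.tan(np.radians(d["vertical_fov"])/2)
    u,v=np.meshgrid(np.arange(w),np.arange(h))
    P=np.stack([(u-d["cx"])/f*z,-(v-d["cy"])/f*z,-z],-1)
    return P@R.from_rotvec(d["attitude"]).as_matrix().T+d["xyz"]
def ray(d,u,v,zp):
    h=d["depth"].shape[0];f=h/2/np.tan(np.radians(d["vertical_fov"])/2)
    r=R.from_rotvec(d["attitude"]).as_matrix()@np.array([(u-d["cx"])/f,-(v-d["cy"])/f,-1])
    return d["xyz"]+r*(zp-d["xyz"][2])/r[2]
E
python3 - <<'E'
from h import *
import pickle,cv2
d=pickle.load(open("top0.pkl","rb"));C=cloud(d);np.set_printoptions(precision=1,suppress=True)
print("bench",C[330,200],C[330,380],C[180,400])
m=np.zeros(C.shape[:2],bool);m[160:275,225:355]=1
Z=C[...,2]
for lo,hi in((110,135),(143,165),(110,165)):
    k=m&(Z>lo)&(Z<hi)
    n,l,s,_=cv2.connectedComponentsWithStats(k.astype(np.uint8));i=1+s[1:,4].argmax();k=l==i
    P=C[k];r=cv2.minAreaRect(P[:,:2].astype(np.float32))
    print(lo,hi,k.sum(),np.median(P[:,2]),r,"\n",cv2.boxPoints(r))
g=C[255,250:330:8];print(g); print(C[240:265:2,260])
im=cv2.resize(d["pixels"][150:300,215:375,::-1],None,fx=5,fy=5,interpolation=cv2.INTER_CUBIC)
cv2.imwrite("pics/crop.png",cv2.convertScaleAbs(im,alpha=1.6)[:600] if 0 else cv2.resize(cv2.convertScaleAbs(im,alpha=1.6),(640,600)))
E
```

```text
bench [226.  218.5   0.7] [ 225.  -321.3    2.1] [ 688.7 -407.9    0.6]
110 135 2330 124.86019655000189 ((469.80145263671875, -36.12400817871094), (286.2243957519531, 64.96326446533203), 79.23932647705078) 
 [[ 411.2 -170.7]
 [ 475.  -182.8]
 [ 528.4   98.4]
 [ 464.6  110.5]]
143 165 5874 153.0940323017835 ((582.0714111328125, -57.66276550292969), (286.31207275390625, 165.92169189453125), 79.23548889160156) 
 [[ 473.8 -182.8]
 [ 636.8 -213.8]
 [ 690.3   67.5]
 [ 527.3   98.5]]
110 165 8460 151.7446671526161 ((559.737060546875, -53.395904541015625), (286.3971862792969, 248.06959533691406), 79.18042755126953) 
 [[ 411.  -170.8]
 [ 654.7 -217.3]
 [ 708.4   64. ]
 [ 464.8  110.5]]
[[ 450.1   70.8   -1.2]
 [ 449.8   45.8    2.2]
 [ 444.3   19.5   76.4]
 [ 443.1   -3.8   91.8]
 [ 440.4  -26.3  127.9]
 [ 440.5  -48.7  125.3]
 [ 440.4  -71.1  126.5]
 [ 440.6  -93.7  123.5]
 [ 440.2 -115.7  128.3]
 [ 440.5 -138.5  124.3]]
[[482.6  35.4 127.7]
 [476.9  35.4 127.8]
 [471.6  35.5 124.9]
 [466.   35.5 124.5]
 [460.1  35.3 127.4]
 [454.5  35.3 127.6]
 [450.9  36.2 102.4]
 [447.3  37.1  75.7]
 [446.8  39.7   0.4]
 [440.2  39.4   6.7]
 [434.8  39.8  -4.6]
 [428.4  39.6  -0.7]
 [422.1  39.4   3.4]]
```

View pics/crop.png

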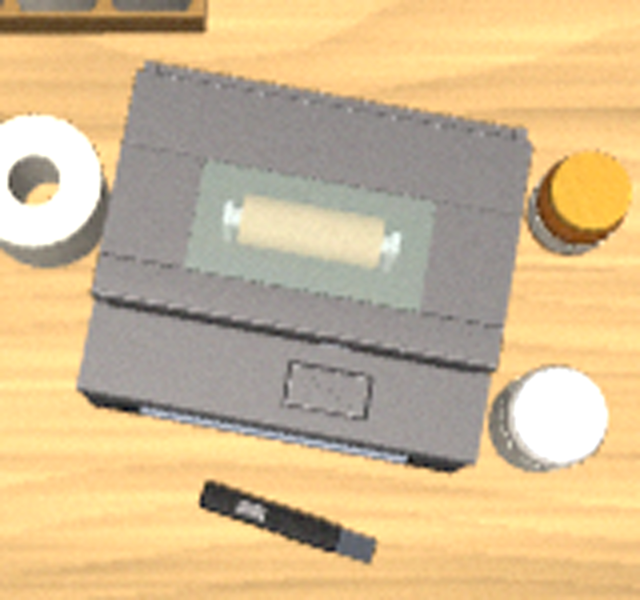

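```bash
python3 - <<'E'
from h import *
import pickle
np.set_printoptions(precision=3,suppress=True)
d=pickle.load(open("top0.pkl","rb"));s=pickle.load(open("scene0.pkl","rb"))
print("catch",ray(d,297,247.2,123))
L=np.array([469.5,-36.1]);ex=np.array([.9825,-.187]);ey=np.array([.187,.9825])
c=ray(d,297,247.2,123)[:2]-L;print("catch in printer off x,y",c@ex,c@ey)
for y in(115,0):print(y,L+ey*y)
r=R.from_rotvec([-1.56437317,  0.1852766 , -0.18495388]);print(r.as_matrix())
z=r.as_matrix()[:,2]
for sgn in(1,-1):
  a=np.degrees(np.arctan2(sgn*ey[1],sgn*ey[0])-np.arctan2(z[1],z[0]));print("yaw turn for jaw||printer y",a)
# residual tilt: rotation taking tool y to -z
print(np.degrees(np.cross(r.as_matrix()[:,1],[0,0,-1])))
E
```

```text
catch [462.579 -68.713 123.   ]
catch in printer off x,y -0.7012260419296341 -33.33628809899602
115 [491.005  76.888]
0 [469.5 -36.1]
[[ 0.972 -0.     0.234]
 [-0.234 -0.001  0.972]
 [-0.    -1.    -0.002]]
yaw turn for jaw||printer y 2.730984492839167
yaw turn for jaw||printer y -177.26901550716084
[ 0.085 -0.022  0.   ]
```

Call:
{"fn": "servo_tool", "kwargs": {
  "moves": "0.012 -0.018 0 0 0 0; 0.035 -0.054 0 0 0 0; 0.065 -0.100 0 0 0 1; 0.098 -0.150 0 0 0 2; 0.131 -0.200 0 0 0 2.7; 0.164 -0.250 0 0 0 2.7; 0.197 -0.300 0 0 0 2.7; 0.228 -0.350 0 0 0 2.7",
  "hand": 255
}}

```text
t: 1.1
ee_pos: [374.4, 254.8, 241.7]
orientation: [-1.566, 0.148, -0.149]
ft_force: [0.2, 0.4, 0.0]
width: 11.4
```

Call:
{"fn": "servo_tool", "kwargs": {
  "moves": "0.030 -0.046 0 0 0 0; 0.060 -0.092 0 0 0 0; 0.090 -0.138 -0.01 0 0 0; 0.108 -0.165 -0.025 0 0 0; 0.115 -0.178 -0.045 0 0 0; 0.117 -0.181 -0.06 0 0 0; 0.117 -0.181 -0.075 0 0 0; 0.117 -0.181 -0.080 0 0 0"
}}

```text
t: 2.1
ee_pos: [490.0, 77.1, 160.7]
orientation: [-1.566, 0.149, -0.146]
ft_force: [-0.0, 0.4, 0.5]
width: 0.1
```

```bash
python3 - <<'E'
from h import *
from workcell import ctrl
import cv2
o=ctrl.get_obs();print(o["ee_pos"],o["ft_force"],o["width"],o["t"])
d=ctrl.get_image("scene")
cv2.imwrite("pics/s1.png",cv2.resize(d["pixels"][150:300,180:340,::-1],(640,600)))
E
```

```text
[490.00040782  77.05030788 160.74724425] [-0.01649152  0.35328984  0.4751118 ] 0.06753346660770858 2.1
```

View pics/s1.png

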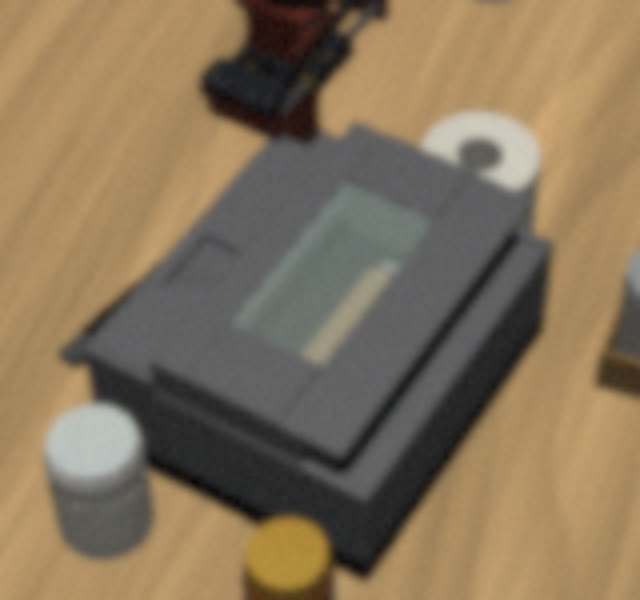

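The picture shows the closed fingertips over the far (+y) end of the ledge, at about (297,130) in the crop. I'll feel down gently from here.

Call:
{"fn": "servo_tool", "kwargs": {
  "moves": "0 0 -0.006 0 0 0; 0 0 -0.011 0 0 0; 0 0 -0.014 0 0 0; 0 0 -0.0155 0 0 0; 0 0 -0.0165 0 0 0; 0 0 -0.0175 0 0 0; 0 0 -0.0175 0 0 0"
}}

```text
t: 3.02
ee_pos: [491.0, 76.7, 144.2]
orientation: [-1.566, 0.148, -0.148]
ft_force: [0.2, -0.7, 0.5]
width: 0.8
```

Call:
{"fn": "servo_tool", "kwargs": {
  "moves": "0 0 -0.001 0 0 0; 0 0 -0.0015 0 0 0; 0 0 -0.0015 0 0 0"
}}

```text
t: 3.4
ee_pos: [491.1, 76.7, 144.0]
orientation: [-1.566, 0.148, -0.148]
ft_force: [-4.9, -0.8, 16.4]
width: 0.0
```

Call:
{"fn": "servo_tool", "kwargs": {
  "moves": "0 0 0.0008 0 0 0; -0.0019 -0.0098 0.001 0 0 0; -0.0056 -0.0295 0.001 0 0 0; -0.0094 -0.0491 0.001 0 0 0; -0.0131 -0.0688 0.001 0 0 0; -0.0168 -0.0884 0.001 0 0 0; -0.0187 -0.0983 0.001 0 0 0; -0.0187 -0.0983 0.001 0 0 0"
}}

```text
t: 4.4
ee_pos: [473.0, -23.0, 144.3]
orientation: [-1.566, 0.147, -0.15]
ft_force: [0.1, -3.7, 7.8]
width: 0.4
```

Call:
{"fn": "servo_tool", "kwargs": {
  "moves": "-0.0019 -0.0098 0 0 0 0; -0.0037 -0.0197 0 0 0 0; -0.0056 -0.0295 0 0 0 0; -0.0075 -0.0393 0 0 0 0; -0.0086 -0.0452 0 0 0 0; -0.0086 -0.0452 0 0 0 0; -0.0086 -0.0452 0 0 0 0"
}}

```text
t: 5.28
ee_pos: [463.7, -66.8, 143.6]
orientation: [-1.566, 0.148, -0.148]
ft_force: [0.2, -0.2, -0.4]
width: 0.4
```

Call:
{"fn": "servo_tool", "kwargs": {
  "moves": "-0.001 -0.002 -0.002 0 0 0; -0.001 -0.002 -0.0035 0 0 0; -0.001 -0.002 -0.005 0 0 0; -0.001 -0.002 -0.0065 0 0 0; -0.001 -0.002 -0.008 0 0 0; -0.001 -0.002 -0.0085 0 0 0; -0.001 -0.002 -0.0085 0 0 0"
}}

```text
t: 6.15
ee_pos: [462.7, -68.8, 135.3]
orientation: [-1.566, 0.148, -0.148]
ft_force: [-1.4, 0.7, 7.3]
width: 0.8
```

Call:
{"fn": "servo_tool", "kwargs": {
  "moves": "0 0 0 0 0 0; 0 0 0.006 0 0 0; 0 0 0.015 0 0 0; -0.015 0.003 0.020 0 0 0; -0.035 0.007 0.024 0 0 0; -0.050 0.010 0.028 0 0 0; -0.055 0.010 0.03 0 0 0; -0.055 0.010 0.030 0 0 0"
}}

```text
t: 7.15
ee_pos: [407.8, -58.9, 165.5]
orientation: [-1.566, 0.147, -0.149]
ft_force: [0.9, 0.2, 0.1]
width: 0.5
```

Call:
{"fn": "servo_tool", "kwargs": {
  "moves": "0 0 0.01 0 0 0; 0 0 0.03 0 0 0; 0 0 0.05 0 0 0; 0 0 0.065 0 0 0; 0 0 0.07 0 0 0; 0 0 0.07 0 0 0; 0 0 0.07 0 0 0; 0 0 0.07 0 0 0"
}}

```text
t: 8.15
ee_pos: [407.4, -58.7, 234.6]
orientation: [-1.566, 0.149, -0.147]
ft_force: [-0.1, -0.1, -0.1]
width: 0.3
```

```bash
python3 - <<'E'
from h import *
from workcell import ctrl
import cv2,pickle
o=ctrl.get_obs();print(o["ee_pos"],o["ft_force"],o["width"],o["t"])
for n in("scene","top"):
    d=ctrl.get_image(n);pickle.dump(d,open(n+"2.pkl","wb"))
    cv2.imwrite(f"pics/{n}2.png",cv2.resize(d["pixels"][110:320,180:400,::-1],(629,600)))
E
```

```text
[407.3801545  -58.74284914 234.64260738] [-0.05538426 -0.06402943 -0.08979365] 0.29378316942330074 8.15
```

View pics/scene2.png

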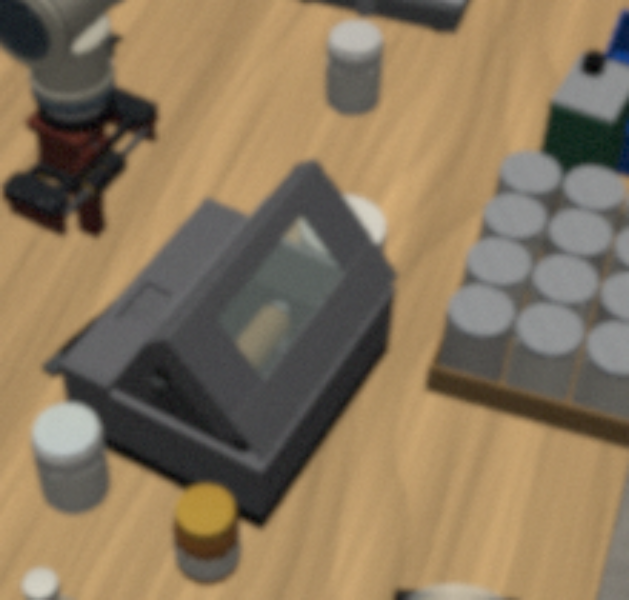

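View pics/top2.png

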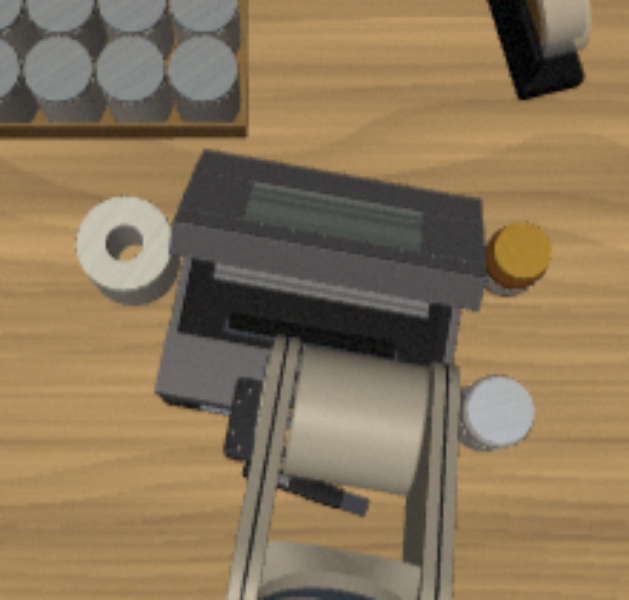

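The lid is ajar: its edge runs from about (160,345) to (310,165) in the scene crop. The fingertips are at z≈216, below the edge at about 234. Next I'll push along the printer's +x.

Call:
{"fn": "servo_tool", "kwargs": {
  "moves": "0.015 -0.003 0 0 0 0; 0.040 -0.008 0 0 0 0; 0.070 -0.013 0 0 0 0; 0.095 -0.018 0 0 0 0; 0.115 -0.022 0 0 0 0; 0.130 -0.025 0 0 0 0; 0.145 -0.028 0 0 0 0; 0.160 -0.030 0 0 0 0"
}}

```text
t: 9.25
ee_pos: [568.7, -89.1, 234.9]
orientation: [-1.566, 0.148, -0.148]
ft_force: [-1.3, 1.0, 0.2]
width: 0.6
```

Call:
{"fn": "servo_tool", "kwargs": {
  "moves": "0.010 -0.002 0 0 0 0; 0.020 -0.004 0 0 0 0; 0.030 -0.006 0 0 0 0; 0.040 -0.008 0 0 0 0; 0.048 -0.009 0 0 0 0; 0.056 -0.011 0 0 0 0; 0.062 -0.012 0 0 0 0; 0.062 -0.012 0 0 0 0"
}}

```text
t: 10.25
ee_pos: [630.0, -100.9, 235.1]
orientation: [-1.566, 0.148, -0.148]
ft_force: [-0.1, -0.3, 0.3]
width: 0.3
```

```bash
python3 - <<'E'
from h import *
from workcell import ctrl
import cv2,pickle
o=ctrl.get_obs();print(o["ee_pos"],o["ft_force"],o["width"],o["t"])
d=ctrl.get_image("scene")
cv2.imwrite("pics/s3.png",cv2.resize(d["pixels"][110:320,180:400,::-1],(629,600)))
E
```

```text
[ 629.99557562 -100.87791987  235.09626117] [-0.10689686 -0.3126879   0.28538405] 0.29543774504152137 10.25
```

View pics/s3.png

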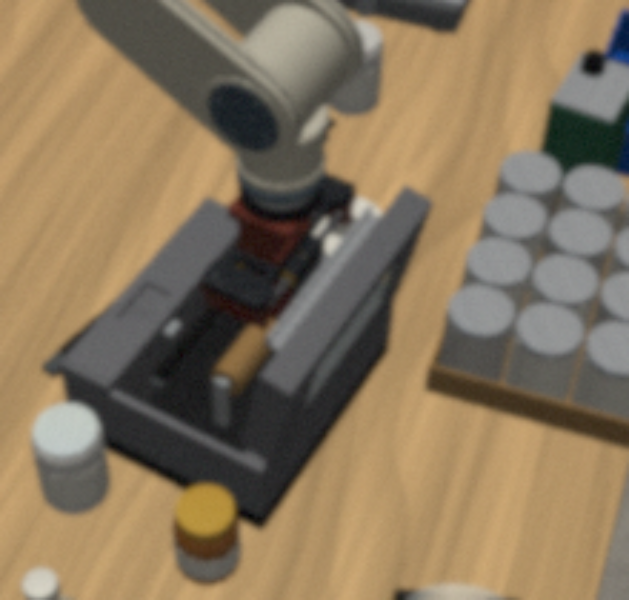

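The lid has gone over past vertical, leaning back in the crop at (270-430,190-390), and there is no contact force. I'll withdraw and look again.

Call:
{"fn": "servo_tool", "kwargs": {
  "moves": "-0.015 0.003 0 0 0 0; -0.045 0.009 0 0 0 0; -0.080 0.016 0 0 0 0; -0.120 0.023 0.005 0 0 0; -0.160 0.030 0.01 0 0 0; -0.200 0.038 0.02 0 0 0; -0.225 0.042 0.03 0 0 0; -0.225 0.042 0.030 0 0 0"
}}

```text
t: 11.3
ee_pos: [402.8, -58.5, 265.7]
orientation: [-1.566, 0.147, -0.149]
ft_force: [0.2, -0.6, -0.4]
width: 0.4
```

Call:
{"fn": "servo_tool", "kwargs": {
  "moves": "0 0.02 0.005 0 0 0; 0 0.06 0.01 0 0 0; 0 0.11 0.02 0 0 0; 0 0.16 0.03 0 0 0; 0 0.20 0.03 0 0 0; 0 0.22 0.03 0 0 0; 0 0.22 0.03 0 0 0"
}}

```text
t: 12.18
ee_pos: [405.0, 162.3, 294.8]
orientation: [-1.566, 0.146, -0.146]
ft_force: [0.2, -0.4, 0.0]
width: 0.5
```

```bash
python3 - <<'E'
from h import *
from workcell import ctrl
import cv2,pickle
np.set_printoptions(precision=1,suppress=True)
o=ctrl.get_obs();print(o["ee_pos"],o["ft_force"],o["width"],o["t"])
L=np.array([469.5,-36.1]);ex=np.array([.9825,-.187]);ey=np.array([.187,.9825])
for n in("scene","top"):
    d=ctrl.get_image(n);C=cloud(d);x=(C[...,:2]-L)@ex-92;y=(C[...,:2]-L)@ey
    k=(abs(y)<130)&(C[...,2]>245)&(C[...,2]<300)&(x>40)&(x<200)
    print(n,k.sum(),[ (a,round(float(np.median(C[...,2][k&(x>=a)&(x<a+6)])),1)) for a in range(60,180,6) if (k&(x>=a)&(x<a+6)).sum()>5])
    q=(x>-135)&(x<-59)&(C[...,2]>112)&(C[...,2]<135)&(abs(x+92)<12)
    print(" catch z",np.median(C[...,2][q&(abs(y+33)<24)]),"ledge z",np.median(C[...,2][q&(abs(y-60)<40)]))
    if n=="top":
        pos0=cloud(pickle.load(open("top0.pkl","rb")));
    cv2.imwrite(f"pics/{n}4.png",cv2.resize(d["pixels"][110:320,180:400,::-1],(629,600)))
E
```

```text
[405.  162.3 294.8] [ 0.2 -0.4  0. ] 0.4818723286136206 12.175
scene 1400 [(102, 264.6), (108, 257.8), (114, 256.9), (120, 267.9), (126, 267.3), (132, 266.1), (138, 265.2), (144, 264.3), (150, 261.6)]
 catch z 121.77344839017996 ledge z 124.21679909408692
top 1908 [(96, 260.2), (102, 266.8), (108, 258.5), (114, 257.3), (120, 267.4), (126, 268.4), (132, 267.4), (138, 266.2), (144, 265.2), (150, 264.0)]
 catch z 122.38307655855988 ledge z 125.11863373085066
```

View pics/scene4.png

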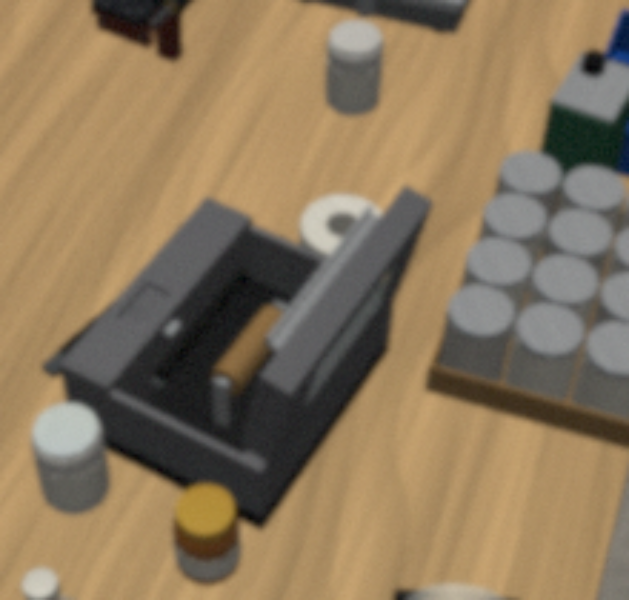

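View pics/top4.png

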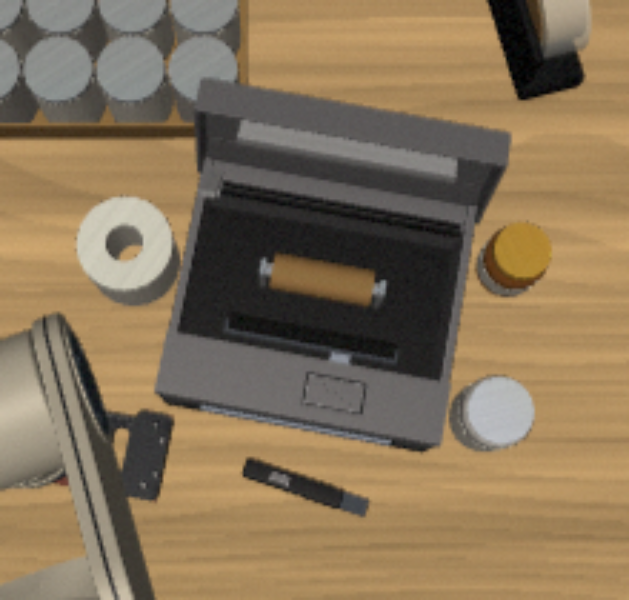

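The lid's front edge is at printer x≈121, z≈268, with the wall sloping about 10°. That matches 1.75 rad, so the lid is on its stop. The catch plate is about 2.5–3 mm below the ledge, so it has sprung back out. The roll, tins, jar and cutter look undisturbed and the arm is clear.

```bash
python3 -c "
from workcell import ctrl
print(ctrl.close_job())"
```

```text
the job is handed in; nothing more can be done
None
```

The printer is open: the lid lies back on its stop, the catch has sprung out again, and the arm is clear. I handed the job in at about 12 s of the 58 s; it reports no verdict.

- **Finding the catch:** I touched the ledge at its +y end, about 115 mm from the middle, with up to 16 N. I then slid the closed fingertips along until the contact force vanished over the recess. That matched the camera estimate of y ≈ −33 mm.
- **Opening:** I pressed the catch fully in, which sprang the lid ajar. I then pushed the lid's lower edge back until it fell onto its stop.
- **Last checks:**
  - **Lid:** its edge measured at printer x ≈ 121 mm, z ≈ 268 mm, with the wall sloping about 10°, which fits 1.75 rad.
  - **Catch:** the plate was 2.4 to 2.7 mm below the ledge face, against 3 mm when fully out. That is within camera accuracy.
  - **Contact:** the force reading was about zero.
  - **Bystanders:** the roll, jar, cutter and the tin beside the printer looked unmoved in the pictures. I judged that by eye and did not measure their positions. The water bottle and the far tin were only partly in the last close-up views.

No check failed or disagreed.

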